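# Close a two-part mask mould on its dowels

### The arm

A 6-joint arm with a two-finger parallel gripper is mounted at the origin on the work surface. World frame = base frame: x ahead of the robot, y to its left, z up, the work surface at z = 0. Lengths are in mm, angles in rad, forces in N, time in s.
With the tool pointing down it reaches from about 400 to 925 mm from the base axis. Payload 12.5 kg.
Tool frame: the origin (TCP) lies midway between the tips of the shut fingers; the grasp point (between the pads) lies 19 mm behind it (env.pinch_z is the z of the grasp point in the tool frame, in mm); z points along the fingers, y is the line along which they close (so a half turn about z gives the same grasp; the last joint's range is limited). The gripper opens to 95 mm and grips with 3 to 60 N. Pads are 20 mm wide; open, the fingers measure 119 mm over their backs; the gripper's body (75 mm by 180 mm) begins 59 mm behind the grasp point.
Start: joints at [1.134, 0.491, 1.559, -0, 1.092, -0.106], TCP at [202.984, 591.138, 214.661] pointing down, gripper open.
Joint ranges: [-3.1, 3.1], [-0.84, 2.19], [0.05, 2.79], [-1.13, 4.28], [0.06, 2.93], [-2.69, 2.69]. Speed limits (rad/s): [2.22, 2.22, 2.79, 3.14, 3.14, 3.14].

### API

Orientations are given as [roll, pitch, yaw] about the fixed x, y, z axes, in that order (R = Rz(yaw) Ry(pitch) Rx(roll)).
In Python, from cell import env, eyes gives the robot as it stands.
- The arm moves only by the shell command python3 -m inch 'ROWS'. ROWS is JSON, a list of rows, each a list of 3 entries, a list of its own where there are three numbers: the shift along the tool's x, y, z in units of 60 mm (1.0 is 60 mm), then the turn about the tool's z in units of 5 degrees (1.0 is 5 degrees), then the closure, from -1 (fully open) to 1 (shut). In form: [[[tx, ty, tz], turn, claw], ...]. A call has exactly 10 rows; each row shifts and turns the commanded pose from where the row before left it, along the tool's axes as they then stand; what a row does not reach is not made up. A row lasts 1/8 s, in which the tool goes at most 62.5 mm and 10.7 degrees, less where a joint would pass 70% of its speed; a pose out of reach is approached as far as the arm can. A call is refused whole if a number of a shift passes 1 or a number of a turn 1, either way. A call with a gripper value outside its range is refused whole. The fingers move at their own pace and stop on an object; the grip force is fixed at half the most. Time passes only in rows, so rows that do not move let the fingers close, or fill a call up. It gives the time, the measured TCP pose, the force, the opening and the grip force at its end, in the units of the state.
- env.state(): the state, without advancing time (a new reading comes with each control period).
- eyes.read_camera(name): name is "side" or "top" or "wrist"; returns a dict with "pixels" (384x512x3 uint8, red, green, blue), "fx", "fy", "cx", "cy" (pixels), "extrinsics" (4x4, takes a point from world to camera coordinates). Camera axes: x right, y down, z forward; pixel columns grow to the right and rows downward; lengths in mm; the calibration is good to about 2 mm. A picture is of the moment at which its call begins. There is no depth.
- env.job_done(): hands the job in; it is judged then, once.
Trained networks look in a picture, given as the dict that the camera call returned (one of the last four; its "shot" number tells which), for a name from the list of things; names that differ only in an ending like _2 or _b are one class to them, and where a whole thing is asked for, a point or a joint stands for the part that bears it (a point fixed in the world has none). Each returns a list of dicts, best first, with "score" (0 to 1); they miss things now and then, are a little off and sometimes report something else, mostly with a low value. They report only what shows in the picture. A call takes as long as a camera call. They do not tell look-alikes from the thing itself.
- eyes.boxes_of(name, picture): "centre" ([row, column] in pixels, amid what is visible of it).
- eyes.cut_out(name, picture): "mask" (384x512 bool, what is visible of it) and "centre" ([row, column] in pixels, amid what is visible of it).
- eyes.spot_point(name, picture): "centre" ([row, column] in pixels: a listed point, or the origin of a listed thing).
The state is a dict: "t": time; "joints": joint angles; "qvel": joint speeds; "tau": joint torques, N m; "eef_pos": TCP position; "tcp_rot": TCP orientation; "ft_force": force on the tool from outside, world axes, zero at the start; "moment": the same for the moment, N m; "opening": opening from 0.0 (shut) to 1.0 (fully open); "grip_force": force on a finger pad.
Only numpy, scipy, OpenCV 4.12 (cv2) and the standard library are available. Lean on these libraries where they do the work, as an engineer would, in place of code of your own. Each camera call takes 0.05 s, during which the arm holds its last target. There are 200 camera calls.

### The job

Close this two-part plaster mask mould ready for strapping: first knock the brass dowel that has worked up out of the base fully home with the rubber mallet, and set the mallet down on the bench clear of the mould. Then carry the cover half over by its wooden handle, without dropping it, work it about on the dowel tips until it drops over both dowels, and press it down flush. Finish still gripping the handle and pressing the cover down firmly, with a kilo or two, so that I can put the straps round, and leave everything else on the bench where it is.

Things in the scene. Friction and masses are not known exactly. Their poses are not given: they have to be found in the camera images.
- mould: base half of the mould, fixed to the bench: cream plaster block 150 x 160 x 40 mm (x, y, z) between two wooden cleats on a 200 x 190 x 15 mm plywood board. Origin at the centre of the board's underside, on the bench; z up. Its flat upper (parting) face is 55 mm above the bench, with the hollow of a small mask in the middle and two upright brass dowels at y = -54 and +54 mm
- mould_face (a point): centre of the parting face, axes as the mould's. Both dowels (10 mm thick, domed tips) lie on one line along y, but they were set by hand: the x of that line is not given, anywhere from -6 to +6 mm, to be felt for or seen. The dowel at y = +54 mm is sound, its tip 11 mm above the face. The one at y = -54 mm is the loose one that stands higher
- dowel (a joint): how far the loose dowel (y = -54 mm) is driven down, in m: 0.012 is fully home against a stop, its tip then 11 mm above the parting face; otherwise the tip is higher by (0.012 - value). It starts 8 to 12 mm too high, moves only under a push of more than 8 N, and stays where it is left
- mallet: rubber mallet, about 0.34 kg: black round head 60 mm in diameter and 80 mm high, standing upright on the bench on one striking face. Origin at the centre of that lower face, z up the head. A level wooden handle, 24 mm wide and 28 mm high, runs from the head towards -x at z = 40 mm, to x = -191 mm (red end). Centre of mass near x = -20 mm
- mallet_grip (a point): point in the middle of the mallet's handle section, 60 mm from the head's axis and 40 mm above the striking face; a good place to grip, closing across the handle (along the mallet's y)
- cover: cover half, about 0.5 kg, loose on the bench: cream plaster slab 120 x 140 x 24 mm (x, y, z). Origin at the centre of its flat underside, z up. Hidden in the underside are two blind round sockets for the dowels, 13 mm wide, 15 mm deep, chamfered, at x = 0, y = -54 and +54 mm (it fits either way round). Bar handle on top, along y
- cover_handle (a point): middle of the cover's wooden handle bar, 58 mm above the underside; the bar is 22 mm wide (x), 26 mm high and 110 mm long (y), 21 mm clear of the slab; grip it closing along the cover's x. Closed, the underside lies flush on the parting face
- glue_jar: bystander: jar with green lid, 68 mm in diameter, 85 mm high, origin under its centre
- brush_pot: bystander: round copper pot 84 mm in diameter and 75 mm high with paint brushes standing in it up to about 0.2 m, origin under its centre
- gold_mask: bystander: small gold mask lying face up, 100 x 74 x 30 mm, origin under its centre
- sanding_block: bystander: cork sanding block 100 x 60 x 32 mm, origin under its centre
- flat_brush: bystander: flat brush lying down, 200 mm long, 42 mm wide, 20 mm high, origin under its middle
- paint_tin: bystander: tin with blue label, 72 mm in diameter, 70 mm high, origin under its centre
Things that resemble listed ones, but are neither listed nor needed, are in the scene too. Several things have the shape of the mallet; the one meant has the colours described above.

How it is judged (in metres and radians):
On the way, in this order (a step that is already met when the one before it is completed fails the run):
1. the loose dowel is driven fully home (within 1.5 mm) with the mallet, which is still at the dowel (value of joint dowel above 0.0105 m and y of mallet in the frame of mould_face between -0.1 and -0.015 m and x of mallet in the frame of mould_face between -0.045 and 0.045 m and z of mallet in the frame of mould_face below 0.08 m and contact force between the fingers and mallet above 1 N), for 0.05 s.
2. the mallet is set down on the bench clear of the mould and let go (height (world z) of mallet below 0.045 m and horizontal distance between mallet and mould above 0.15 m and contact force between the fingers and mallet below 0.2 N and linear speed of mallet below 0.05 m/s), for 0.2 s.
3. the cover is held over the base above the dowel tips (horizontal distance between cover and mould_face below 0.04 m and z of cover in the frame of mould_face above 0.004 m and contact force between the fingers and cover above 1 N), for 0.1 s.
At the end, for the whole second after the job is handed in: the cover is flush on the base (within 2 mm, level to 0.03, square to 0.07 rad), its handle still gripped (over 4 N) and pressed so that cover and base bear on each other with over 10 N, its weight included; the dowel is home within 1.5 mm; the mallet rests on the bench over 150 mm away (z of cover in the frame of mould_face between -0.003 and 0.002 m and x of cover in the frame of mould_face between -0.011 and 0.011 m and y of cover in the frame of mould_face between -0.006 and 0.006 m and angle between cover's own z axis and vertical below 0.03 rad and angle between the y axis of cover and the y axis of mould, either way round below 0.07 rad and contact force between cover and mould above 10 N and contact force between the fingers and cover above 4 N and linear speed of each of cover, mallet below 0.02 m/s and value of joint dowel above 0.0105 m and height (world z) of mallet below 0.045 m and horizontal distance between mallet and mould above 0.15 m and contact force between the fingers and mallet below 0.2 N); the arm keeps its last pose, push and grip.
It fails at once if the cover is dropped (linear speed of cover above 0.7 m/s and contact force between the fingers and cover below 0.1 N).
It fails at once if the mallet is dropped or thrown (linear speed of mallet above 1 m/s and contact force between the fingers and mallet below 0.1 N).
It fails at once if a bystander is moved more than 30 mm (distance of any of glue_jar, brush_pot, gold_mask, sanding_block, flat_brush, paint_tin from where it was at the start of the episode above 0.03 m).
It fails at once if the plaster is overloaded: more than 80 N between cover and base (contact force between cover and mould above 80 N).
It also fails if it takes over 64 s, if anything falls off the work surface, if the arm or the gripper's body presses on something with over 40 N, if the wrist force passes 120 N, or if a joint passes its speed limit or range.

## Working session

There is one attempt and no reset: what is moved stays moved. The work goes in short steps, Python scripts to look and compute and a shell command to move; the robot and the scene stay as the last step left them, time stands still between calls to the robot, and variables do not carry over. Pictures are saved under pics/ and viewed, at most 10 in all, crops included, and the job is handed in when it is done.

```bash
ls; mkdir -p pics; cat > h.py <<'E'
import numpy as np, cv2
from cell import env, eyes
def ray(p, rc):
    E=np.array(p["extrinsics"]);R=E[:3,:3];t=E[:3,3]
    d=R.T@np.array([(rc[1]-p["cx"])/p["fx"],(rc[0]-p["cy"])/p["fy"],1]);return -R.T@t,d
def atz(p,rc,z):
    o,d=ray(p,rc);return (o+d*(z-o[2])/d[2]).round(1)
def proj(p,X):
    E=np.array(p["extrinsics"]);c=E[:3,:3]@np.array(X,float)+E[:3,3]
    return [round(float(p["fy"]*c[1]/c[2]+p["cy"]),1),round(float(p["fx"]*c[0]/c[2]+p["cx"]),1)]
def save(n,im): cv2.imwrite("pics/"+n,im[:,:,::-1])
E
python3 - <<'E'
from h import *
ps={n:eyes.read_camera(n) for n in("top","side")}
save("a.png",np.vstack([ps["top"]["pixels"],ps["side"]["pixels"]])[:, :]) if 0 else None
a=np.hstack([ps["top"]["pixels"],ps["side"]["pixels"]]);save("a.png",cv2.resize(ps["top"]["pixels"],(800,600)));save("b.png",cv2.resize(ps["side"]["pixels"],(800,600)))
for n,p in ps.items():
  print(n,ray(p,(192,256)))
  for o,z in(("mould",0),("mould_face",55),("mallet",0),("mallet_grip",40),("cover",0),("cover_handle",58)):
    for r in eyes.spot_point(o,p)[:4]: print(n,o,round(r["score"],2),np.round(r["centre"],1),atz(p,r["centre"],z))
E
```

```text
pics
top (array([ 411.63886809,   -3.45639718, 1357.9075756 ]), array([ 0.10726541, -0.00932579, -0.99435962]))
top mould 0.93 [209.2 256.2] [503.1 -16.9   0. ]
top mould_face 0.98 [209.2 259.7] [499.4 -27.   55. ]
top mallet 0.81 [217.4 349.5] [ 477.5 -313.3    0. ]
top mallet 0.59 [256.9 401.4] [ 353.8 -473.2    0. ]
top mallet_grip 0.87 [271.6 423.1] [ 311.5 -523.6   40. ]
top mallet_grip 0.82 [237.2 350.7] [ 414.9 -306.2   40. ]
top cover 0.63 [217.3 143.6] [476.9 339.9   0. ]
top cover_handle 0.79 [223.4 139. ] [455.7 338.6  58. ]
top cover_handle 0.19 [217.3 144.6] [474.1 322.2  58. ]
side (array([  63.66412714, -622.64811067,  946.82104152]), array([ 0.42287638,  0.5468823 , -0.72287451]))
side mould 0.62 [232.2 250.3] [502.8 -25.6   0. ]
side mould_face 0.96 [221.5 251.3] [503.1 -31.4  55. ]
side mallet 0.59 [309.8 305.7] [ 461.4 -311.3    0. ]
side mallet_grip 0.63 [308.  289.3] [ 416.4 -296.1   40. ]
side cover 0.57 [172.2 177.5] [465.8 331.9   0. ]
side cover_handle 0.73 [158.3 175.7] [470.5 334.8  58. ]
```

View pics/a.png

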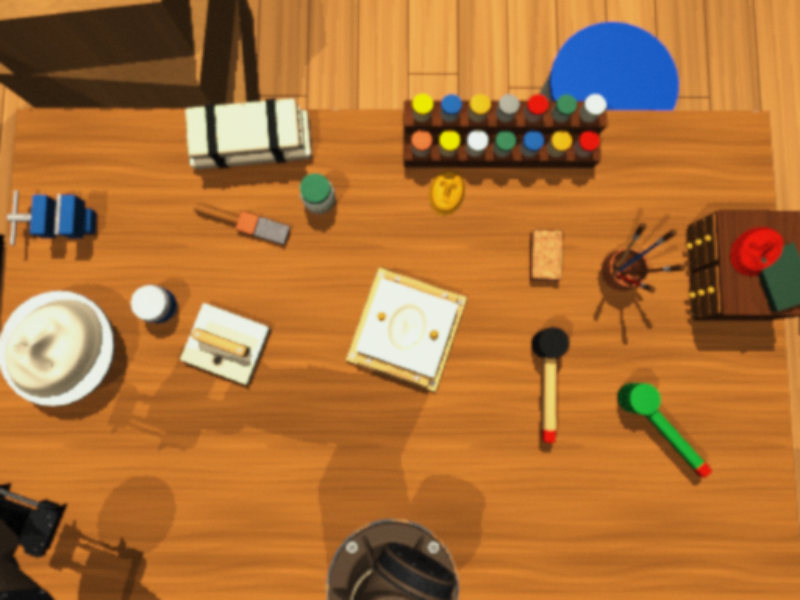

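View pics/b.png

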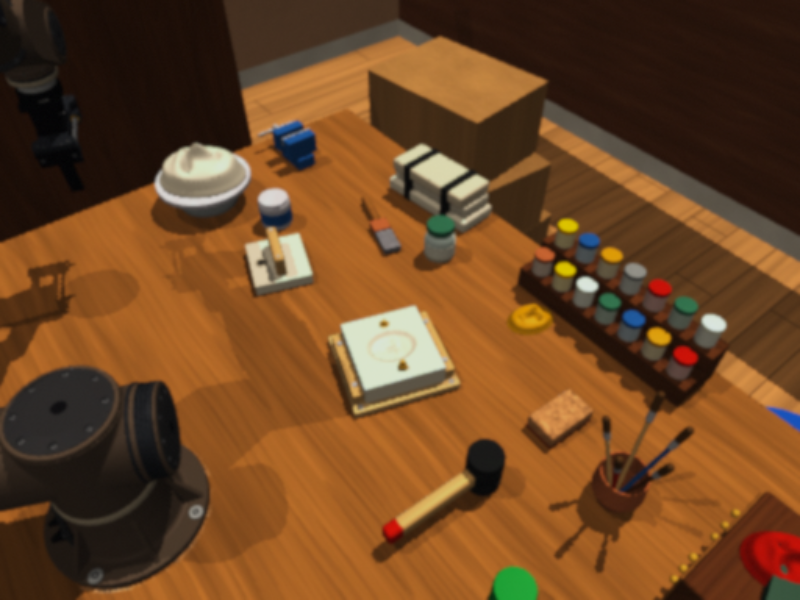

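The picture shows two mallet shapes: a black head with a pale wood handle and red end at (551,343), and an all-green one at (643,399). The black and wood one fits the description. The mould is at (407,328) with dowels at about (381,316) and (434,335), and the cover is at (226,344). I'll measure them and confirm with one crop.

```bash
python3 - <<'E'
from h import *
ps={n:eyes.read_camera(n) for n in("top","side")}
t=ps["top"]["pixels"]
c=lambda y,x,w,h:cv2.resize(t[y:y+h,x:x+w],None,fx=4,fy=4,interpolation=cv2.INTER_CUBIC)
save("c.png",np.hstack([c(165,215,95,95),c(190,330,95,95)]))
for n,p in ps.items():
  im=p["pixels"];hsv=cv2.cvtColor(im,cv2.COLOR_RGB2HSV)
  for o in("mallet","mould","cover","cover_handle"):
    for r in eyes.cut_out(o,p)[:2]:
      m=r["mask"].astype(np.uint8); rr=cv2.minAreaRect(cv2.findNonZero(m)); print(n,o,round(r["score"],2),m.sum(),np.round(r["centre"]),np.round(rr[0],1),np.round(rr[1],1),round(rr[2],1))
  # gold dowels
  y0,y1,x0,x1=(180,240,230,290) if n=="top" else (190,260,210,295)
  sub=hsv[y0:y1,x0:x1];m=((sub[...,1]>95)&(sub[...,0]<30)).astype(np.uint8)
  k,l,s,ce=cv2.connectedComponentsWithStats(m)
  for i in range(1,k):
    if 5<s[i,4]<150: print(n,"gold",s[i,4],ce[i][::-1]+[y0,x0])
  red=((hsv[...,0]<6)|(hsv[...,0]>174))&(hsv[...,1]>200)&(hsv[...,2]>100)
  k,l,s,ce=cv2.connectedComponentsWithStats(red.astype(np.uint8))
  for i in range(1,k):
    if s[i,4]>20: print(n,"red",s[i,4],ce[i][::-1],atz(ps[n],ce[i][::-1],45))
s=env.state();print(s["eef_pos"],s["tcp_rot"],s["opening"],s["t"])
from scipy.spatial.transform import Rotation as R
print(R.from_euler("xyz",s["tcp_rot"]).as_matrix().round(3))
E
```

```text
top mallet 0.74 892 [264. 421.] [428.3 272.2] [79.2 22.4] 41.8
top mould 0.97 3828 [210. 259.] [259.8 210.4] [61.4 64.2] 19.3
top cover 0.94 1790 [218. 143.] [144. 220.] [46.6 40.1] 22.2
top cover_handle 0.92 1776 [219. 146.] [143.9 219.8] [47.2 39. ] 20.6
top cover_handle 0.45 518 [119. 286.] [286. 123.] [28. 22.] 90.0
top gold 21 [202. 244.]
top gold 22 [213.90909091 277.09090909]
top red 135 [ 66.54074074 343.76296296] [ 959.1 -297.6   45. ]
top red 140 [ 89.58571429 376.67857143] [ 882.7 -400.8   45. ]
top red 795 [159.65157233 483.28930818] [ 656.3 -727.1   45. ]
top red 59 [279.11864407 350.66101695] [ 289.4 -301.5   45. ]
top red 46 [300.97826087 449.93478261] [ 225.2 -598.1   45. ]
side mallet 0.67 1502 [312. 294.] [286.6 319.9] [31.  93.8] 47.6
side mallet 0.57 530 [376. 327.] [327.5 373. ] [20. 31.] 90.0
side mould 0.66 4016 [229. 251.] [250.6 229.6] [62.  72.4] 72.6
side cover 0.9 1247 [169. 174.] [176.4 165.5] [40.5 37.4] 76.0
side cover_handle 0.8 1225 [167. 178.] [176.7 165.4] [39.9 36.4] 75.3
side cover_handle 0.7 427 [204. 334.] [338.5 205. ] [18. 29.] 90.0
side gold 17 [206.88235294 245.47058824]
side gold 29 [233.48275862 257.44827586]
side red 123 [183.45528455 421.99186992] [1024.1 -234.7   45. ]
side red 151 [227.16556291 438.29801325] [ 913.9 -371.8   45. ]
side red 98 [338.57142857 250.51020408] [ 293.7 -300.4   45. ]
side red 948 [354.02953586 494.20253165] [ 701.  -667.6   45. ]
[202.9842368  591.12695563 214.64979714] [3.14153852e+00 9.94525386e-06 2.81077969e+00] 0.9990293803578114 1.2
[[-0.946  0.325  0.   ]
 [ 0.325  0.946  0.   ]
 [-0.     0.    -1.   ]]
```

View pics/c.png

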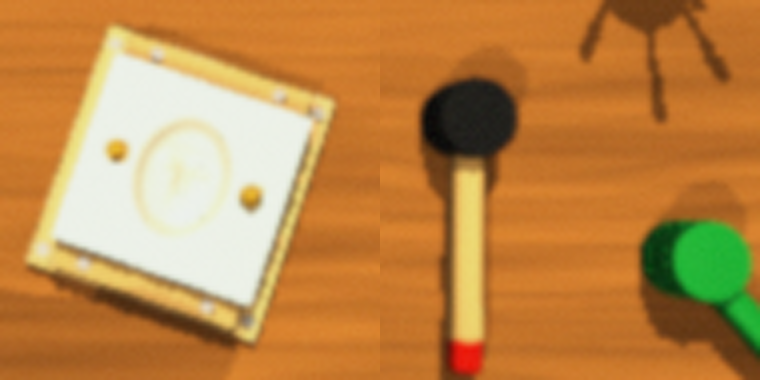

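The crop confirms it: black head with its top centred at crop (478,118), wooden handle and red end at (467,357). The other mallet is wholly green. The dowels are at crop (117,150) and (251,196).

```bash
python3 - <<'E'
from h import *
T=eyes.read_camera("top");S=eyes.read_camera("side")
def tri(a,b):
  o1,d1=ray(T,a);o2,d2=ray(S,b);A=np.stack([d1,-d2],1);s=np.linalg.lstsq(A,o2-o1,rcond=None)[0]
  p=o1+d1*s[0];q=o2+d2*s[1];return ((p+q)/2).round(1),np.linalg.norm(p-q).round(1)
print("dowL",tri((202,244),(206.9,245.5)),"dowR",tri((213.9,277.1),(233.5,257.4)))
print("red",tri((279.1,350.7),(338.6,250.5)))
print("head top",atz(T,(219.5,354.0),80))
print("cover",tri((220,144),(165.5,176.4)))
# mould block corners (crop px /4 + (215,165)) at z55
for x,y in((118,52),(313,122),(252,306),(55,242)): print("face corner",atz(T,(165+y/4,215+x/4),55))
# white mask of the face + handle bar
im=T["pixels"];hsv=cv2.cvtColor(im,cv2.COLOR_RGB2HSV)
sub=np.zeros(im.shape[:2],np.uint8);sub[165:260,215:310]=1
m=((hsv[...,1]<40)&(hsv[...,2]>170)&(sub>0)).astype(np.uint8)
r=cv2.minAreaRect(cv2.findNonZero(m));b=cv2.boxPoints(r);print("face",[atz(T,(v,u),55) for u,v in b],atz(T,r[0][::-1],55))
sub[:]=0;sub[190:250,112:177]=1
m=((hsv[...,1]>80)&(hsv[...,2]>150)&(sub>0)).astype(np.uint8)
k,l,s,ce=cv2.connectedComponentsWithStats(m);
for i in range(1,k):
  if s[i,4]>20: print(s[i],ce[i])
save("d.png",np.hstack([cv2.resize(im[190:250,112:177],None,fx=6,fy=6,interpolation=cv2.INTER_CUBIC),cv2.resize(S["pixels"][135:195,145:210],None,fx=6,fy=6,interpolation=cv2.INTER_CUBIC)]))
E
```

```text
dowL (array([521.4,  20.7,  58.8]), np.float64(0.7)) dowR (array([485.6, -80.2,  62.3]), np.float64(2.1))
red (array([ 291.2, -301.4,   49.7]), np.float64(3.0))
head top [ 467.3 -308.3   80. ]
cover (array([466.7, 330.8,  31. ]), np.float64(0.9))
face corner [595.5  19.8  55. ]
face corner [ 541.6 -129.9   55. ]
face corner [401.8 -82.3  55. ]
face corner [449.8  67.   55. ]
face [array([454.3,  71.3,  55. ]), array([596.8,  23.3,  55. ]), array([ 544. , -129.2,   55. ]), array([402.9, -79.4,  55. ])] [499.  -28.5  55. ]
[ 112  190   65   60 2136] [143.56086142 218.36423221]
```

View pics/d.png

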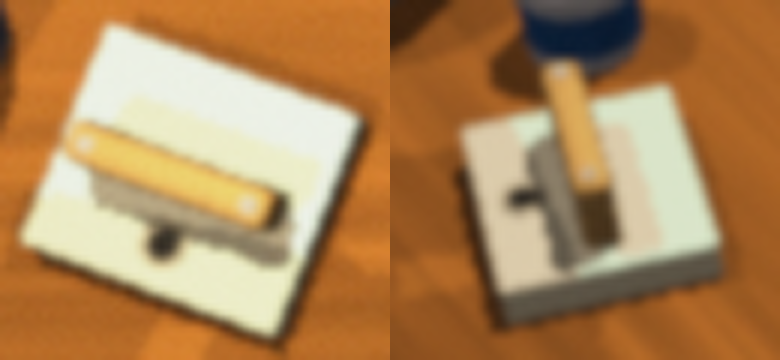

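```bash
cat >> h.py <<'E'
from scipy.spatial.transform import Rotation as Rn
def plan(wps, yaws=None, pos=None, ang=None):
    """wps: list of (x,y,z, toolY_angle_deg, nrows). prints rows rounded and final pose; tool assumed vertical"""
    s=env.state()
    M=Rn.from_euler("xyz",s["tcp_rot"]).as_matrix()
    p=np.array(s["eef_pos"] if pos is None else pos,float);a=np.degrees(np.arctan2(M[1,1],M[0,1])) if ang is None else ang
    out=[]
    for x,y,z,ta,n in wps:
        for i in range(n):
            k=n-i; d=(np.array([x,y,z])-p)/k; dt=-(ta-a)/k
            r=np.radians(a);Y=np.array([np.cos(r),np.sin(r),0]);X=np.array([-np.sin(r),np.cos(r),0]);Z=np.array([0,0,-1.])
            # tool x = y cross z
            X=np.cross(Y,Z)
            v=[round(float(d@e)/60,2) for e in(X,Y,Z)];t=round(float(dt)/5,2)
            out.append((v,t)); p=p+60*(v[0]*X+v[1]*Y+v[2]*Z); a-=5*t
    for v,t in out: print(v,t, "!" if np.linalg.norm(v)>1.04 or abs(t)>1 else "")
    print("end",p.round(1),round(a,1))
E
python3 - <<'E'
from h import *
T=eyes.read_camera("top")
u=lambda x,y,z:atz(T,(190+y/6,112+x/6),z)
print("screws",u(85,143,71),u(248,204,71))
print("corners",[u(x,y,24) for x,y in((110,25),(362,115),(280,335),(20,240))])
plan([(470,130,230,71,8),(450,-60,220,87.8,4),(408,-306,150,87.8,8)])
E
```

```text
screws [483.8 374.7  71. ] [453.5 292.2  71. ]
corners [array([548.1, 377.8,  24. ]), array([501.2, 245.2,  24. ]), array([387.9, 284.5,  24. ]), array([436.3, 420.1,  24. ])]
[-0.84, -0.73, -0.03] 0.0 !
[-0.84, -0.73, -0.03] 0.0 !
[-0.84, -0.73, -0.03] 0.0 !
[-0.84, -0.73, -0.03] 0.0 !
[-0.84, -0.73, -0.03] 0.0 !
[-0.84, -0.72, -0.04] 0.0 !
[-0.83, -0.73, -0.03] 0.0 !
[-0.84, -0.72, -0.04] 0.01 !
[-0.18, -0.78, 0.04] -0.84 
[-0.12, -0.79, 0.04] -0.84 
[-0.06, -0.79, 0.05] -0.84 
[-0.01, -0.79, 0.04] -0.84 
[0.07, -0.52, 0.15] -0.0 
[0.07, -0.52, 0.15] -0.0 
[0.07, -0.51, 0.14] -0.0 
[0.07, -0.52, 0.15] -0.0 
[0.07, -0.51, 0.14] -0.0 
[0.07, -0.52, 0.15] -0.0 
[0.06, -0.51, 0.14] -0.0 
[0.07, -0.52, 0.15] -0.0 
end [ 407.8 -306.1  149.9] 87.8
```

```bash
python3 -m inch '[[[-0.74,-0.65,-0.03],0,-1],[[-0.74,-0.65,-0.03],0,-1],[[-0.74,-0.65,-0.03],0,-1],[[-0.74,-0.65,-0.03],0,-1],[[-0.74,-0.65,-0.03],0,-1],[[-0.74,-0.65,-0.03],0,-1],[[-0.74,-0.65,-0.03],0,-1],[[-0.74,-0.65,-0.03],0,-1],[[-0.74,-0.65,-0.03],0,-1],[[-0.18,-0.78,0.04],-0.84,-1]]'
python3 - <<'E'
from h import *
plan([(450,-60,220,87.8,4),(408,-306,150,87.8,6)])
E
```

```text
t: 2.6
eef_pos: [463.6, 79.5, 228.5]
tcp_rot: [3.141, 0.001, 2.884]
ft_force: [0.1, -0.3, 0.5]
opening: 1.001
grip_force: 0.0
[-0.09, -0.58, 0.04] -0.63 
[-0.06, -0.58, 0.03] -0.63 
[-0.03, -0.58, 0.04] -0.62 
[-0.0, -0.59, 0.03] -0.63 
[0.09, -0.69, 0.19] 0.0 
[0.09, -0.69, 0.2] 0.0 
[0.09, -0.68, 0.19] 0.0 
[0.09, -0.69, 0.2] 0.0 
[0.09, -0.68, 0.19] 0.0 
[0.09, -0.69, 0.2] 0.0 
end [ 408.1 -306.1  149.9] 87.8
```

```bash
python3 -m inch '[[[-0.09,-0.58,0.04],-0.63,-1],[[-0.06,-0.58,0.03],-0.63,-1],[[-0.03,-0.58,0.04],-0.62,-1],[[0,-0.59,0.03],-0.63,-1],[[0.09,-0.69,0.19],0,-1],[[0.09,-0.69,0.2],0,-1],[[0.09,-0.68,0.19],0,-1],[[0.09,-0.69,0.2],0,-1],[[0.09,-0.68,0.19],0,-1],[[0.09,-0.69,0.2],0,-1]]'
python3 - <<'E'
from h import *
W=eyes.read_camera("wrist");save("e.png",W["pixels"])
s=env.state();print(s["eef_pos"],s["tcp_rot"])
for X in((467,-308,80),(407,-306,54),(291,-301,50)): print(proj(W,X))
for o in("mallet","mallet_grip"):
  for r in eyes.spot_point(o,W): print(o,r["score"],r["centre"],atz(W,r["centre"],0 if o=="mallet" else 40))
E
```

```text
t: 3.85
eef_pos: [406.0, -305.4, 149.6]
tcp_rot: [-3.141, 0.0, 3.103]
ft_force: [0.3, 0.2, 0.2]
opening: 1.0
grip_force: 0.0
[ 405.4901678  -309.0450681   148.24128295] [-3.14070632e+00 -1.56448738e-07  3.10187381e+00]
[268.0, 254.6]
[196.6, 254.3]
[62.5, 254.8]
mallet 0.78 [234.4, 256.8] [ 470.3 -305.9    0. ]
mallet 0.68 [152.3, 96.8] [ 367.5 -474.4    0. ]
mallet_grip 0.72 [197.3, 254.2] [ 412.1 -306.4   40. ]
mallet_grip 0.69 [105.2, 17.3] [ 317.1 -516.2   40. ]
```

View pics/e.png

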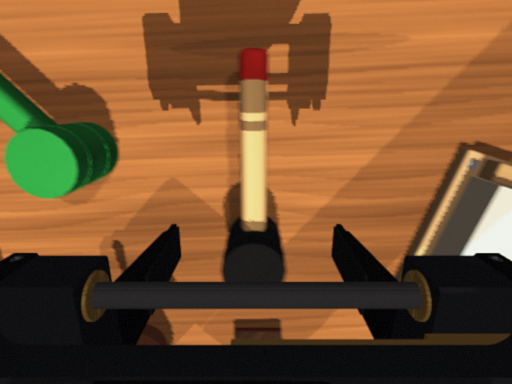

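Handle lies along column 254 with the head at about (256,255), matching the measurement. Descending, then closing.

```bash
python3 - <<'E'
from h import *
plan([(415,-306,21,87.8,6)])
E
python3 -m inch '[[[-0.03,0.01,0.36],0,-1],[[-0.03,0.01,0.36],0,-1],[[-0.03,0.01,0.35],0,-1],[[-0.03,0.01,0.35],0,-1],[[-0.03,0,0.35],0,-1],[[-0.01,0,0.35],0,-1],[[0,0,0],0,1],[[0,0,0],0,1],[[0,0,0],0,1],[[0,0,0],0,1]]'
```

```text
[-0.03, -0.0, 0.36] -0.01 
[-0.03, -0.0, 0.36] -0.0 
[-0.02, -0.0, 0.35] -0.01 
[-0.03, -0.0, 0.36] -0.0 
[-0.02, -0.0, 0.35] -0.01 
[-0.03, -0.01, 0.36] -0.0 
end [ 415.3 -306.1   20.8] 87.8
t: 5.25
eef_pos: [416.2, -302.0, 23.2]
tcp_rot: [-3.141, 0.001, 3.103]
ft_force: [0.2, 0.7, -0.0]
opening: 0.632
grip_force: 0.0
```

```bash
python3 -m inch '[[[0,-0.05,0.03],0,1],[[0,0,0],0,1],[[0,0,0],0,1],[[0,0,0],0,1],[[0,0,0],0,1],[[0,0,0],0,1],[[0,0,0],0,1],[[0,0,-0.5],0,1],[[0,0,-0.7],0,1],[[0,0,-0.6],0,1]]'
python3 - <<'E'
from h import *
W=eyes.read_camera("wrist");save("f.png",W["pixels"])
plan([(445,-87,150,87.8,7)])
E
```

```text
t: 6.5
eef_pos: [415.6, -304.6, 129.8]
tcp_rot: [3.141, -0.001, 3.103]
ft_force: [0.0, -0.6, -2.6]
opening: 0.251
grip_force: 30.0
[-0.05, 0.52, -0.04] 0.0 
[-0.05, 0.52, -0.04] 0.0 
[-0.05, 0.52, -0.04] 0.0 
[-0.05, 0.52, -0.04] 0.0 
[-0.04, 0.53, -0.04] 0.0 
[-0.05, 0.52, -0.03] 0.0 
[-0.04, 0.53, -0.04] 0.0 
end [445.  -86.9 150. ] 87.8
```

View pics/f.png

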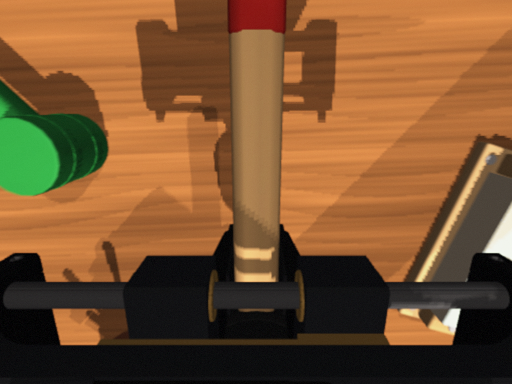

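```bash
python3 - <<'E'
from h import *
plan([(434,-78,125,87.8,7)])
E
python3 -m inch '[[[-0.03,0.5,0],0,1],[[-0.03,0.54,0],0,1],[[-0.03,0.54,0],0,1],[[-0.03,0.54,0],0,1],[[-0.02,0.54,0],0,1],[[-0.02,0.54,0],0,1],[[-0.02,0.54,0.04],0,1],[[0,0.04,0.04],0,1],[[0,0,0],0,1],[[0,0,0],0,1]]'
python3 - <<'E'
from h import *
S=eyes.read_camera("side");T=eyes.read_camera("top")
save("g.png",np.hstack([cv2.resize(p["pixels"][y:y+100,x:x+100],None,fx=4,fy=4,interpolation=cv2.INTER_CUBIC) for p,y,x in((S,170,210),(T,160,225))]))
s=env.state();print(s["eef_pos"],s["ft_force"],s["moment"])
plan([(434,-78,85,87.8,5)])
E
```

```text
[-0.02, 0.54, 0.02] 0.0 
[-0.02, 0.54, 0.02] 0.0 
[-0.02, 0.54, 0.02] 0.0 
[-0.02, 0.55, 0.02] 0.0 
[-0.02, 0.54, 0.02] 0.0 
[-0.02, 0.55, 0.02] 0.0 
[-0.02, 0.54, 0.03] 0.0 
end [433.9 -78.1 124.8] 87.8
t: 7.8
eef_pos: [435.4, -79.3, 123.9]
tcp_rot: [3.142, -0.0, 3.102]
ft_force: [0.5, 0.8, -3.5]
opening: 0.25
grip_force: 30.0
[435.37334027 -79.30039071 123.9856284 ] [-0.06173789 -0.36141942 -4.09301323] [ 0.03720662  0.12293354 -0.00587326]
[0.0, 0.0, 0.13] -0.0 
[0.01, 0.01, 0.13] -0.0 
[0.0, 0.0, 0.13] -0.0 
[0.01, 0.01, 0.13] -0.01 
[0.0, 0.0, 0.13] -0.0 
end [434.2 -78.1  85. ] 87.8
```

View pics/g.png

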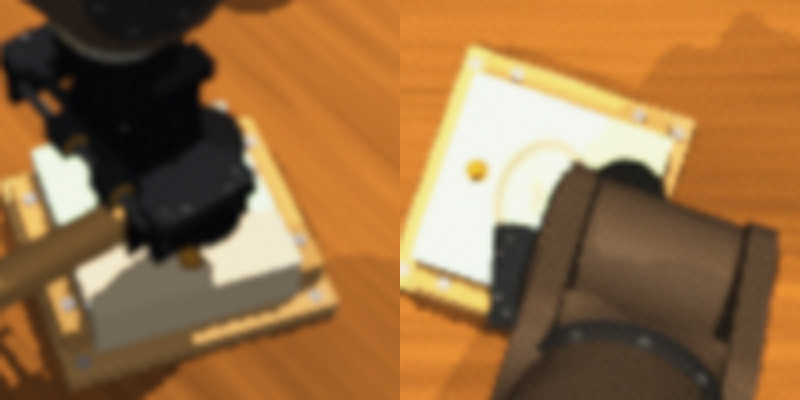

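The side crop shows the loose dowel at (190,258) directly beneath the head. Now driving it down.

```bash
python3 -m inch '[[[0,0,0.15],0,1],[[0,0,0.15],0,1],[[0,0,0.15],0,1],[[0,0,0.13],0,1],[[0,0,0.04],0,1],[[0,0,0.02],0,1],[[0,0,0],0,1],[[0,0,0],0,1],[[0,0,0],0,1],[[0,0,0],0,1]]'; python3 -c "
from h import *
s=env.state();print(s['eef_pos'],s['ft_force'],s['moment'])"
```

```text
t: 9.15
eef_pos: [435.2, -78.7, 86.0]
tcp_rot: [-3.142, 0.0, 3.103]
ft_force: [-5.0, -1.9, 7.7]
opening: 0.255
grip_force: 30.0
[435.22810223 -78.69311044  86.02764309] [-4.98450014 -1.907161    7.7272962 ] [-0.09698435  0.58017747 -0.08398136]
```

```bash
python3 -m inch '[[[0,0,0.04],0,1],[[0,0,0.04],0,1],[[0,0,0.04],0,1],[[0,0,0.03],0,1],[[0,0,0],0,1],[[0,0,0],0,1],[[0,0,0],0,1],[[0,0,0],0,1],[[0,0,0],0,1],[[0,0,0],0,1]]'; python3 - <<'E'
from h import *
s=env.state();print(s['eef_pos'],s['ft_force'],s['moment'])
S=eyes.read_camera("side");T=eyes.read_camera("top")
save("h.png",np.hstack([cv2.resize(p["pixels"][y:y+100,x:x+100],None,fx=4,fy=4,interpolation=cv2.INTER_CUBIC) for p,y,x in((S,170,210),(S,230,150))]))
E
```

```text
t: 10.4
eef_pos: [433.8, -78.5, 76.9]
tcp_rot: [3.141, -0.003, 3.103]
ft_force: [-11.8, -2.2, 11.9]
opening: 0.25
grip_force: 30.0
[433.80981879 -78.47019545  76.92250887] [-11.80955525  -2.17653204  11.91308374] [-0.48201719  1.68948479 -0.13903664]
```

View pics/h.png

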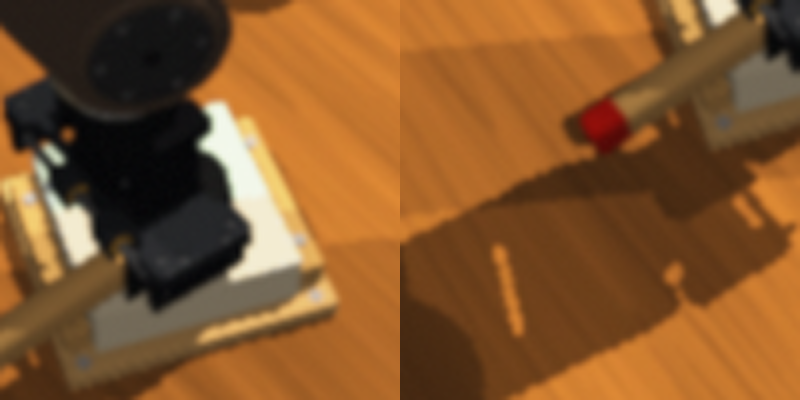

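```bash
python3 - <<'E'
from h import *
plan([(433,-78.5,150,87.8,3),(415,-300,110,87.8,7)])
E
python3 -m inch '[[[0,0,-0.15],0,1],[[0,0,-0.5],0,1],[[0,0,-0.6],0,1],[[0.04,-0.53,0],0,1],[[0.04,-0.53,0],0,1],[[0.04,-0.53,0],0,1],[[0.04,-0.53,0],0,1],[[0.04,-0.53,0],0,1],[[0.04,-0.53,0],0,1],[[0.04,-0.53,0],0,1]]'
python3 - <<'E'
from h import *
S=eyes.read_camera("side");T=eyes.read_camera("top")
save("i.png",np.hstack([cv2.resize(p["pixels"][y:y+h,x:x+w],(400,400),interpolation=cv2.INTER_CUBIC) for p,y,x,h,w in((S,190,220,60,60),(S,230,215,130,130))]))
s=env.state();print(s["eef_pos"],s["ft_force"])
for h in(66,74,78): print(proj(S,(485.6,-80.2,h)),proj(T,(485.6,-80.2,h)),proj(S,(521.4,20.7,h)),proj(T,(521.4,20.7,h)))
for n,p,(y0,y1,x0,x1) in(("top",T,(180,240,230,290)),("side",S,(190,260,210,295))):
  hsv=cv2.cvtColor(p["pixels"],cv2.COLOR_RGB2HSV);sub=hsv[y0:y1,x0:x1];m=((sub[...,1]>95)&(sub[...,0]<30)).astype(np.uint8)
  k,l,s,ce=cv2.connectedComponentsWithStats(m)
  for i in range(1,k):
    if 5<s[i,4]<150: print(n,"gold",s[i],ce[i][::-1]+[y0,x0])
E
```

```text
[0.0, -0.0, -0.41] 0.0 
[0.01, -0.0, -0.4] 0.0 
[0.0, -0.0, -0.41] 0.0 
[0.02, -0.53, 0.1] 0.0 
[0.02, -0.53, 0.09] 0.0 
[0.02, -0.53, 0.1] 0.0 
[0.03, -0.53, 0.09] 0.0 
[0.02, -0.53, 0.1] 0.0 
[0.03, -0.53, 0.09] 0.0 
[0.02, -0.52, 0.1] 0.0 
end [ 415.1 -299.9  109.9] 87.8
t: 11.75
eef_pos: [410.0, -301.6, 151.8]
tcp_rot: [-3.141, 0.0, 3.103]
ft_force: [1.1, -1.0, -3.6]
opening: 0.251
grip_force: 30.0
[ 410.09745517 -303.03465463  151.69409404] [ 0.03506142 -0.18133576 -3.5222594 ]
[232.7, 257.0] [213.5, 277.4] [205.3, 245.3] [201.7, 244.0]
[230.9, 257.0] [213.4, 277.5] [203.5, 245.3] [201.5, 244.0]
[230.0, 257.0] [213.3, 277.6] [202.5, 245.2] [201.3, 244.0]
top gold [12 20  5  5 21] [202. 244.]
top gold [45 32  5  5 22] [213.90909091 277.09090909]
side gold [45 43  5  3 11] [233.81818182 257.09090909]
side gold [65 55  8  7 38] [248.26315789 278.89473684]
side gold [58 58  9  9 37] [251.86486486 272.13513514]
```

View pics/i.png

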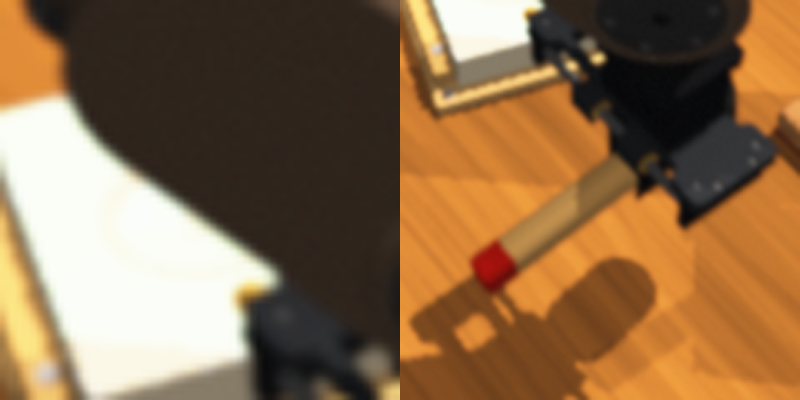

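```bash
python3 -m inch '[[[0,-0.4,0.2],0,1],[[0,-0.4,0.3],0,1],[[0,0,0.4],0,1],[[0,0,0.4],0,1],[[0,0,0.3],0,1],[[0,0,0],0,1],[[0,0,0],0,1],[[0,0,0],0,1],[[0,0,0],0,1],[[0,0,0],0,1]]'
python3 - <<'E'
from h import *
S=eyes.read_camera("side")
s=env.state();print(s["eef_pos"],s["ft_force"])
im=S["pixels"];hsv=cv2.cvtColor(im,cv2.COLOR_RGB2HSV)
print(hsv[200:214,242:250,1]);print(hsv[225:243,252:264,1])
for n in("top","side"):
  p=eyes.read_camera(n)
  for o,z in(("mallet",0),("mallet_grip",40)):
    for r in eyes.spot_point(o,p)[:2]: print(n,o,r["score"],r["centre"],atz(p,r["centre"],z+30))
E
```

```text
t: 13.1
eef_pos: [408.3, -348.5, 55.9]
tcp_rot: [-3.141, 0.001, 3.103]
ft_force: [-0.5, -0.3, -2.4]
opening: 0.254
grip_force: 30.0
[ 408.28404057 -348.50708412   55.85160728] [ 0.00913823 -0.11193544 -3.83293102]
[[33 41 31 32 32 32 32 20]
 [31 31 32 32 32 32 41 41]
 [21 22 32 32 31 20 29 20]
 [31 32 32 29 20 18 26 32]
 [21 11  0 26 53 70 79 81]
 [18 33 58 70 81 94 92 92]
 [60 79 79 90 92 95 98 93]
 [85 88 92 90 90 93 92 90]
 [95 95 90 87 92 92 95 95]
 [87 92 90 90 95 90 92 90]
 [87 92 92 92 92 90 87 92]
 [88 88 87 92 92 88 92 97]
 [94 92 87 92 88 94 87 90]
 [97 94 88 96 94 88 92 87]]
[[85 90 90 94 94 99 94 97 94 92 90 87]
 [90 90 90 94 90 94 94 94 94 97 88 92]
 [90 90 88 90 94 94 94 94 94 92 92 87]
 [90 92 90 88 87 88 99 94 94 94 92 92]
 [87 92 85 90 87 90 94 87 92 97 88 94]
 [93 92 92 90 83 90 94 96 94 94 94 92]
 [89 91 92 92 90 90 90 88 96 94 94 94]
 [89 91 91 94 90 90 90 92 94 90 92 92]
 [92 89 91 89 91 94 98 96 90 92 90 92]
 [67 87 92 93 87 89 92 92 92 92 89 92]
 [35 71 83 85 91 99 90 94 92 92 89 89]
 [22 48 60 78 87 81 93 89 94 85 83 89]
 [ 8  9 35 54 68 78 85 83 87 83 81 89]
 [24  9  0 27 43 68 85 87 83 95 96 89]
 [31 23  9 19 43 66 92 87 91 93 92 90]
 [29 30 23 18 49 78 85 93 93 89 92 88]
 [10 27 31 24 53 81 81 91 96 92 93 96]
 [ 4 11 27 30 45 85 95 90 95 90 91 93]]
top mallet 0.54 [220.0, 366.5] [ 468.  -359.1   30. ]
top mallet_grip 0.65 [268.0, 421.1] [ 324.3 -506.3   70. ]
side mallet_grip 0.92 [319.4, 298.1] [ 401.8 -341.2   70. ]
```

```bash
python3 -m inch '[[[0,0,0.12],0,1],[[0,0,0.12],0,1],[[0,0,0.12],0,1],[[0,0,0.08],0,1],[[0,0,0.06],0,1],[[0,0,0.05],0,1],[[0,0,0],0,1],[[0,0,0],0,1],[[0,0,0],0,1],[[0,0,0],0,1]]'; python3 -c "
from h import *
s=env.state();print(s['eef_pos'],s['ft_force'],s['moment'])"
```

```text
t: 14.7
eef_pos: [408.2, -348.5, 22.7]
tcp_rot: [-3.142, 0.0, 3.103]
ft_force: [-0.2, 0.7, -3.1]
opening: 0.252
grip_force: 30.0
[ 408.22414151 -348.46647239   22.70636505] [-0.20056738  0.71732672 -3.1279247 ] [ 0.07017928  0.12643056 -0.0107638 ]
```

```bash
python3 -m inch '[[[0,0,0.05],0,1],[[0,0,0.05],0,1],[[0,0,0.04],0,1],[[0,0,0],0,1],[[0,0,0],0,1],[[0,0,0],0,1],[[0,0,0],0,1],[[0,0,0],0,1],[[0,0,0],0,1],[[0,0,0],0,1]]'; python3 -c "
from h import *
s=env.state();print(s['eef_pos'],s['ft_force'],s['moment'])"
```

```text
t: 15.95
eef_pos: [408.1, -348.5, 14.8]
tcp_rot: [-3.141, 0.0, 3.103]
ft_force: [-3.4, 1.6, 7.4]
opening: 0.253
grip_force: 30.0
[ 408.07966536 -348.46830857   14.75631561] [-3.35879498  1.5754769   7.42771005] [0.31709977 0.48900296 0.00447732]
```

```bash
python3 -m inch '[[[0,0,0],0,-1],[[0,0,0],0,-1],[[0,0,0],0,-1],[[0,0,0],0,-1],[[0,0,0],0,-1],[[0,0,0],0,-1],[[0,0,-0.3],0,-1],[[0,0,-0.6],0,-1],[[0,0,-0.9],0,-1],[[0,0,-1],0,-1]]'; python3 - <<'E'
from h import *
s=env.state();print(s['eef_pos'])
W=eyes.read_camera("wrist")
for o,z in(("mallet",0),("mallet_grip",40)):
    for r in eyes.spot_point(o,W)[:2]: print(o,r["score"],r["centre"],atz(W,r["centre"],z))
plan([(450,-60,225,69.8,5),(465,100,225,69.8,3),(468.5,332.5,190,69.8,4)])
E
```

```text
t: 17.2
eef_pos: [407.9, -348.1, 183.5]
tcp_rot: [3.141, -0.001, 3.103]
ft_force: [0.1, 0.6, -1.0]
opening: 0.994
grip_force: 0.0
[ 407.86243816 -348.09615119  183.50228074]
mallet 0.94 [221.2, 259.0] [ 469.2 -345.4    0. ]
mallet 0.71 [142.3, 143.4] [ 364.1 -478.1    0. ]
mallet_grip 0.79 [102.7, 87.0] [ 318.2 -513.9   40. ]
mallet_grip 0.59 [183.6, 253.5] [ 408.8 -349.7   40. ]
[-0.1, 0.97, -0.13] 0.72 
[-0.04, 0.97, -0.13] 0.72 
[0.02, 0.97, -0.14] 0.72 
[0.09, 0.97, -0.13] 0.72 
[0.14, 0.97, -0.14] 0.72 
[0.23, 0.86, 0.0] -0.0 
[0.23, 0.86, 0.0] -0.0 
[0.23, 0.87, 0.0] -0.0 
[0.32, 0.91, 0.15] -0.0 
[0.32, 0.91, 0.15] -0.0 
[0.32, 0.92, 0.14] -0.0 
[0.32, 0.91, 0.15] -0.0 
end [468.5 332.3 189.7] 69.8
```

```bash
python3 - <<'E'
from h import *
plan([(450,-60,225,47.8,8),(465,100,225,33,3),(468.5,332.5,175,-20.2,11)])
E
```

```text
[-0.06, 0.61, -0.08] 1.0 
[-0.01, 0.61, -0.08] 1.0 
[0.04, 0.61, -0.08] 1.0 
[0.1, 0.6, -0.09] 1.0 
[0.15, 0.59, -0.08] 1.0 
[0.2, 0.57, -0.09] 1.0 
[0.24, 0.55, -0.08] 1.0 
[0.3, 0.54, -0.09] 1.0 
[0.53, 0.71, 0.0] 0.99 
[0.6, 0.67, 0.0] 0.98 
[0.65, 0.61, 0.0] 0.99 
[0.29, 0.2, 0.08] 0.97 
[0.31, 0.17, 0.08] 0.97 
[0.32, 0.14, 0.08] 0.97 
[0.33, 0.12, 0.07] 0.97 
[0.34, 0.09, 0.08] 0.97 
[0.35, 0.06, 0.07] 0.96 
[0.35, 0.03, 0.08] 0.97 
[0.35, -0.0, 0.07] 0.96 
[0.35, -0.03, 0.08] 0.97 
[0.35, -0.06, 0.07] 0.96 
[0.34, -0.09, 0.08] 0.97 
end [468.8 332.5 174.7] -20.2
```

```bash
python3 -m inch '[[[-0.06,0.61,-0.08],1,-1],[[-0.01,0.61,-0.08],1,-1],[[0.04,0.61,-0.08],1,-1],[[0.1,0.6,-0.09],1,-1],[[0.15,0.59,-0.08],1,-1],[[0.2,0.57,-0.09],1,-1],[[0.24,0.55,-0.08],1,-1],[[0.3,0.54,-0.09],1,-1],[[0.53,0.71,0],1,-1],[[0.6,0.67,0],1,-1]]'
python3 - <<'E'
from h import *
S=eyes.read_camera("side");hsv=cv2.cvtColor(S["pixels"],cv2.COLOR_RGB2HSV)
print(env.state()["eef_pos"])
print(hsv[200:214,241:251,1]);print(hsv[226:240,252:264,1])
W=eyes.read_camera("wrist");save("w1.png",W["pixels"])
for X in((485.6,-80.2,66),(521.4,20.7,66)): print(proj(W,X))
plan([(468.5,332.5,175,-20.2,12)])
E
```

```text
t: 18.6
eef_pos: [459.0, 49.1, 221.2]
tcp_rot: [-3.14, -0.001, 2.227]
ft_force: [0.9, 0.1, -0.4]
opening: 1.0
grip_force: 0.0
[458.93486422  53.76334448 221.24747979]
[[159 141 126 111  87  65  52  42  31  27]
 [ 84  63  56  49  36  27  25  23  21  20]
 [ 33  26  25  25  24  21  20  20  19  20]
 [ 22  19  20  25  29  29  23  20  20  19]
 [ 20  20  26  42  66  62  37  26  21  20]
 [ 21  29  47  89 136 126  82  48  28  21]
 [ 24  42  87 147 189 183 146  90  40  23]
 [ 25  48 107 173 204 198 166 100  42  24]
 [ 24  41  84 139 163 153 122  69  32  21]
 [ 21  30  47  76  93  83  60  37  25  20]
 [ 19  22  26  34  39  35  28  25  23  21]
 [ 20  19  19  24  25  26  27  30  27  27]
 [ 20  19  22  26  30  34  40  42  41  40]
 [ 23  25  30  35  41  45  47  44  43  40]]
[[ 41  36  28  20  19  22  30  43  52  53  51  51]
 [ 49  44  35  26  23  26  35  50  54  48  46  44]
 [ 51  51  47  38  35  39  46  54  52  47  43  45]
 [ 54  56  53  51  50  52  54  54  49  45  45  46]
 [ 55  55  54  55  56  56  55  50  47  47  46  45]
 [ 54  52  53  56  67  79  75  61  50  46  46  45]
 [ 49  50  58  75 101 130 125  96  69  51  46  46]
 [ 47  52  72 107 153 185 178 146  97  64  48  46]
 [ 47  53  82 132 188 206 205 181 127  75  51  46]
 [ 46  53  79 123 176 201 200 181 128  75  51  45]
 [ 47  49  65  92 130 154 155 137  97  65  47  46]
 [ 46  47  52  65  82  92  91  82  67  51  46  45]
 [ 47  46  46  50  53  54  54  52  49  46  46  45]
 [ 46  46  46  45  45  46  45  46  46  45  43  43]]
[276.5, 207.1]
[233.3, 280.2]
[0.3, 0.25, 0.06] 0.97 
[0.32, 0.22, 0.06] 0.97 
[0.34, 0.2, 0.06] 0.97 
[0.35, 0.17, 0.07] 0.97 
[0.37, 0.14, 0.06] 0.97 
[0.38, 0.1, 0.07] 0.97 
[0.38, 0.07, 0.06] 0.97 
[0.39, 0.04, 0.07] 0.97 
[0.39, 0.01, 0.06] 0.96 
[0.39, -0.03, 0.07] 0.97 
[0.38, -0.06, 0.06] 0.96 
[0.38, -0.08, 0.07] 0.97 
end [468.7 332.2 175. ] -20.2
```

The two brass dowels now have equal apparent height in the side view, so the loose one is home. I'll measure them from the wrist picture while moving on.

```bash
python3 - <<'E'
from h import *
W=eyes.read_camera("wrist");T=eyes.read_camera("top")
for n,p in(("wrist",W),("top",T)):
  hsv=cv2.cvtColor(p["pixels"],cv2.COLOR_RGB2HSV)
  for X in((485.6,-80.2,64),(521.4,20.7,64)):
    r,c=map(int,proj(p,X));d=25 if n=="wrist" else 5
    y0,x0=max(r-d,0),max(c-d,0)
    sub=hsv[y0:r+d+1,x0:c+d+1].astype(float);w=np.clip(sub[...,1]-90,0,None)*(sub[...,2]>60)
    m=(w>0).astype(np.uint8);k,l,s,ce=cv2.connectedComponentsWithStats(m)
    for i in range(1,k):
      if s[i,4]>8:
        ww=w*(l==i);yy,xx=np.mgrid[:w.shape[0],:w.shape[1]];q=((ww*yy).sum()/ww.sum()+y0,(ww*xx).sum()/ww.sum()+x0)
        print(n,s[i],np.round(q,1),atz(p,q,61))
  m=eyes.cut_out("mould",p)
  if m: rr=cv2.minAreaRect(cv2.findNonZero(m[0]["mask"].astype(np.uint8)));print(n,rr)
hsv=cv2.cvtColor(T["pixels"],cv2.COLOR_RGB2HSV)
E
```

```text
wrist [ 22  16  14  13 145] [270.2 210.6] [486.2 -75.5  61. ]
wrist [  0  18  13  16 115] [276.1 185.9] [ 466.4 -101.6   61. ]
wrist [41  0 10 15 80] [210.4 303.2] [526.1  56.7  61. ]
wrist [ 20  15  15  14 164] [227.3 282.7] [520.7  25.2  61. ]
wrist ((243.88047790527344, 234.27769470214844), (149.41065979003906, 143.70925903320312), 56.97612762451172)
top [ 3  3  6  6 28] [213.8 277.2] [485.2 -79.9  61. ]
top [ 0  0  8 11 88] [201.1 242.3] [523.7  26.2  61. ]
top ((260.2500305175781, 210.25), (60.08327102661133, 64.1942367553711), 18.43494987487793)
```

```bash
python3 -m inch '[[[0.3,0.25,0.06],0.97,-1],[[0.32,0.22,0.06],0.97,-1],[[0.34,0.2,0.06],0.97,-1],[[0.35,0.17,0.07],0.97,-1],[[0.37,0.14,0.06],0.97,-1],[[0.38,0.1,0.07],0.97,-1],[[0.38,0.07,0.06],0.97,-1],[[0.39,0.04,0.07],0.97,-1],[[0.39,0.01,0.06],0.96,-1],[[0.39,-0.03,0.07],0.97,-1]]'
python3 - <<'E'
from h import *
plan([(468.5,332.5,100,-20.2,5)])
E
```

```text
t: 20.15
eef_pos: [468.3, 281.4, 183.6]
tcp_rot: [-3.141, 0.0, 1.38]
ft_force: [0.3, 0.1, -0.2]
opening: 1.002
grip_force: 0.0
[0.17, -0.03, 0.28] 0.37 
[0.17, -0.04, 0.28] 0.37 
[0.16, -0.04, 0.28] 0.37 
[0.16, -0.05, 0.28] 0.37 
[0.16, -0.05, 0.27] 0.38 
end [468.4 332.2 100.2] -20.2
```

```bash
python3 -m inch '[[[0.17,-0.03,0.28],0.37,-1],[[0.17,-0.04,0.28],0.37,-1],[[0.16,-0.04,0.28],0.37,-1],[[0.16,-0.05,0.28],0.37,-1],[[0.16,-0.05,0.27],0.38,-1],[[0,0,0],0,-1],[[0,0,0],0,-1],[[0,0,0],0,-1],[[0,0,0],0,-1],[[0,0,0],0,-1]]'
python3 - <<'E'
from h import *
W=eyes.read_camera("wrist");im=W["pixels"]
s=env.state();print(s["eef_pos"],s["tcp_rot"])
for r in eyes.spot_point("cover_handle",W)+eyes.spot_point("cover",W): print(r["score"],r["centre"],atz(W,r["centre"],58),atz(W,r["centre"],0))
for X in((483.8,374.7,71),(453.5,292.2,71),(468.6,333.5,71)): print(proj(W,X))
save("j.png",im)
plan([(468.5,332.5,39,-20.2,4)])
E
```

```text
t: 21.4
eef_pos: [467.6, 333.0, 100.9]
tcp_rot: [3.141, -0.0, 1.223]
ft_force: [-0.6, -0.0, -0.3]
opening: 0.999
grip_force: 0.0
[467.50914309 332.97226252 100.83172435] [ 3.14144640e+00 -2.52035135e-04  1.22258970e+00]
0.77 [214.1, 258.4] [470.  334.6  58. ] [463.1 313.9   0. ]
0.97 [192.1, 256.4] [474.5 351.6  58. ] [468.8 335.5   0. ]
[162.5, 257.7]
[275.7, 257.0]
[222.4, 257.3]
[-0.0, 0.0, 0.26] 0.01 
[-0.0, 0.01, 0.26] 0.01 
[-0.0, 0.0, 0.25] 0.02 
[-0.0, 0.01, 0.26] 0.01 
end [468.6 332.6  38.9] -20.2
```

View pics/j.png

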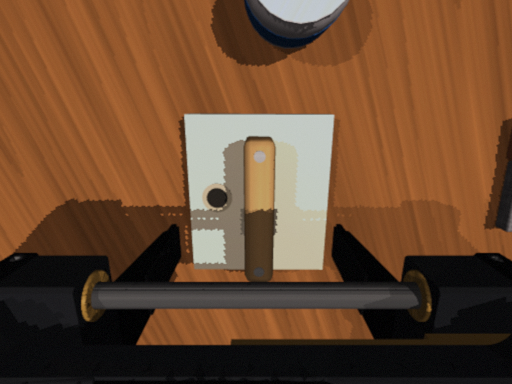

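Cover handle runs along column ~259 with its screws at rows 158 and 270. The slab spans columns 185–333 and rows 115–270, centred between the fingers. Grasping it.

```bash
python3 - <<'E'
from h import *
W=eyes.read_camera("wrist")
c=[atz(W,q,24) for q in((115,185),(115,333),(270,194),(270,326))];print(c,np.mean(c,0))
print(atz(W,(158,260),71),atz(W,(270,258),71),atz(W,(137,259),71),atz(W,(282,259),71))
E
python3 -m inch '[[[0.04,0.02,0.26],0,-1],[[0,0,0.26],0.01,-1],[[0,0,0.26],0.02,-1],[[0,0,0.25],0,-1],[[0,0,0],0,1],[[0,0,0],0,1],[[0,0,0],0,1],[[0,0,0],0,1],[[0,0,0],0,1],[[0,0,0],0,1]]'
```

```text
[array([439.2, 422.5,  24. ]), array([550.9, 382. ,  24. ]), array([390. , 290.5,  24. ]), array([506.6, 248.2,  24. ])] [471.675 335.8    24.   ]
[486.2 377.2  71. ] [455.8 296.8  71. ] [490.3 390.6  71. ] [453.  286.7  71. ]
t: 22.85
eef_pos: [469.5, 334.9, 39.0]
tcp_rot: [3.141, -0.0, 1.22]
ft_force: [0.1, 0.8, 0.1]
opening: 0.423
grip_force: 0.0
```

```bash
python3 -m inch '[[[0,0,0],0,1],[[0,0,0],0,1],[[0,0,0],0,1],[[0,0,0],0,1],[[0,0,-0.1],0,1],[[0,0,-0.3],0,1],[[0,0,-0.4],0,1],[[0,0,-0.4],0,1],[[0,0,-0.4],0,1],[[0,0,0],0,1]]'
python3 - <<'E'
from h import *
s=env.state();print(s['eef_pos'],s['ft_force'],s['moment'])
plan([(486,145,130,-19.8,7),(503,-27.6,130,-19.5,9)])
E
```

```text
t: 24.1
eef_pos: [469.7, 335.1, 136.1]
tcp_rot: [3.14, -0.002, 1.22]
ft_force: [-0.5, -0.4, -5.0]
opening: 0.232
grip_force: 30.0
[469.72926698 335.14233807 136.12169225] [-0.50787097 -0.42389145 -5.00378547] [-0.14235055  0.09510615  0.03579717]
[-0.41, 0.19, 0.01] -0.01 
[-0.41, 0.19, 0.02] -0.01 
[-0.41, 0.19, 0.01] -0.01 
[-0.41, 0.19, 0.02] -0.01 
[-0.42, 0.19, 0.01] -0.01 
[-0.41, 0.19, 0.02] -0.0 
[-0.42, 0.2, 0.01] -0.01 
[-0.29, 0.14, 0.0] -0.01 
[-0.29, 0.14, 0.0] -0.01 
[-0.29, 0.14, 0.0] -0.01 
[-0.29, 0.14, 0.0] -0.0 
[-0.29, 0.13, 0.0] -0.01 
[-0.29, 0.14, 0.0] -0.0 
[-0.29, 0.13, 0.0] -0.01 
[-0.29, 0.14, 0.0] -0.0 
[-0.29, 0.13, 0.0] -0.01 
end [503.  -27.6 130.1] -19.5
```

```bash
python3 -m inch '[[[-0.3,0.14,0.01],0,1],[[-0.4,0.19,0.02],0,1],[[-0.41,0.19,0.01],-0.02,1],[[-0.41,0.19,0.02],-0.02,1],[[-0.42,0.19,0.01],-0.02,1],[[-0.41,0.19,0.02],-0.02,1],[[-0.42,0.2,0.01],-0.02,1],[[-0.4,0.19,0],-0.02,1],[[-0.4,0.19,0],-0.02,1],[[-0.4,0.19,0],0,1]]'
python3 - <<'E'
from h import *
s=env.state();print(s['eef_pos'],s['ft_force'])
plan([(503,-27.6,130,-19.5,8)])
E
```

```text
t: 25.35
eef_pos: [492.7, 71.2, 127.7]
tcp_rot: [-3.139, 0.001, 1.232]
ft_force: [0.5, 0.4, -5.1]
opening: 0.229
grip_force: 30.0
[492.65762313  71.21665241 127.67191996] [ 0.4674763   0.42968208 -5.14228965]
[-0.19, 0.09, -0.0] 0.0 
[-0.19, 0.09, -0.01] 0.0 
[-0.19, 0.09, -0.0] 0.0 
[-0.19, 0.09, -0.01] 0.0 
[-0.18, 0.09, -0.0] 0.0 
[-0.19, 0.09, -0.01] 0.01 
[-0.18, 0.09, -0.0] 0.0 
[-0.19, 0.08, -0.01] 0.01 
end [502.9 -27.8 130.1] -19.5
```

```bash
python3 -m inch '[[[-0.23,0.11,0],0,1],[[-0.23,0.11,0],0,1],[[-0.23,0.11,0],0,1],[[-0.2,0.09,0],0,1],[[-0.2,0.09,0],0,1],[[-0.17,0.08,0],0,1],[[-0.1,0.04,0],0,1],[[0,0,0],0,1],[[0,0,0],0,1],[[0,0,0],0,1]]'
python3 - <<'E'
from h import *
s=env.state();print(s['eef_pos'],s['tcp_rot'],s['ft_force'],s['moment'])
T=eyes.read_camera("top");W=eyes.read_camera("wrist");save("w2.png",W["pixels"]);save("t2.png",T["pixels"])
for o in("cover","cover_handle"):
  for p in(T,W):
    for r in eyes.spot_point(o,p)[:1]: print(o,r["score"],r["centre"],atz(p,r["centre"],s['eef_pos'][2]+(19 if o!="cover" else -39)))
plan([(503,-27.6,110,-19.5,2)])
E
```

```text
t: 26.6
eef_pos: [502.2, -16.3, 128.8]
tcp_rot: [-3.142, -0.0, 1.233]
ft_force: [0.2, 0.9, -5.0]
opening: 0.229
grip_force: 30.0
[502.16556668 -16.25149853 128.82261547] [-3.14153212e+00 -1.15245590e-04  1.23259373e+00] [ 0.15986563  0.87553017 -4.9661324 ] [-0.08907435  0.16262362  0.04913781]
cover 0.73 [216.9, 254.5] [501.5 -14.4  89.8]
cover_handle 0.8 [254.6, 256.9] [502.9 -15.3 147.8]
[-0.09, 0.04, 0.16] 0.01 
[-0.08, 0.03, 0.15] 0.01 
end [502.8 -27.5 110.2] -19.5
```

```bash
python3 -m inch '[[[-0.1,0.04,0.15],0,1],[[-0.1,0.04,0.15],0,1],[[-0.01,0.01,0.04],0,1],[[0,0,0.03],0,1],[[0,0,0.03],0,1],[[0,0,0.03],0,1],[[0,0,0.03],0,1],[[0,0,0],0,1],[[0,0,0],0,1],[[0,0,0],0,1]]'
python3 - <<'E'
from h import *
s=env.state();print(s['eef_pos'],s['tcp_rot'],s['ft_force'],s['moment'])
E
```

```text
t: 28.15
eef_pos: [503.2, -30.2, 101.3]
tcp_rot: [3.141, -0.0, 1.232]
ft_force: [0.3, -0.2, -5.0]
opening: 0.229
grip_force: 30.0
[503.15216007 -30.23708837 101.3019242 ] [ 3.14145458e+00 -1.22894099e-04  1.23211689e+00] [ 0.25163181 -0.17721555 -5.04612957] [-0.07590149  0.06937755 -0.01886402]
```

```bash
python3 -m inch '[[[0,0,0.02],0,1],[[0,0,0.02],0,1],[[0,0,0.02],0,1],[[0,0,0],0,1],[[0,0,0],0,1],[[0,0,0],0,1],[[0,0,0],0,1],[[0,0,0],0,1],[[0,0,0],0,1],[[0,0,0],0,1]]'
python3 - <<'E'
from h import *
s=env.state();print(s['eef_pos'],s['tcp_rot'],s['ft_force'],s['moment'])
E
```

```text
t: 29.4
eef_pos: [503.1, -30.3, 97.6]
tcp_rot: [3.142, -0.0, 1.232]
ft_force: [-0.4, 0.0, -5.1]
opening: 0.228
grip_force: 30.0
[503.13587995 -30.26016007  97.63654477] [ 3.14155966e+00 -1.15090350e-04  1.23207999e+00] [-0.42587424  0.02385397 -5.05132658] [-0.08709499  0.05325883 -0.00336744]
```

```bash
python3 -m inch '[[[0,0,0.02],0,1],[[0,0,0.02],0,1],[[0,0,0.02],0,1],[[0,0,0],0,1],[[0,0,0],0,1],[[0,0,0],0,1],[[0,0,0],0,1],[[0,0,0],0,1],[[0,0,0],0,1],[[0,0,0],0,1]]'
python3 - <<'E'
from h import *
s=env.state();print(s['eef_pos'],s['tcp_rot'],s['ft_force'],s['moment'])
E
```

```text
t: 30.65
eef_pos: [503.1, -30.2, 94.0]
tcp_rot: [-3.142, -0.0, 1.232]
ft_force: [-0.1, -0.4, -4.3]
opening: 0.227
grip_force: 30.0
[503.12002543 -30.23638462  94.01373639] [-3.14157543e+00 -9.84560294e-05  1.23214777e+00] [-0.06666597 -0.3853405  -4.33544158] [-0.11132496  0.11236389 -0.04193665]
```

Nearly flush at 94 as expected; now pressing.

```bash
python3 -m inch '[[[0,0,0.02],0,1],[[0,0,0.02],0,1],[[0,0,0.01],0,1],[[0,0,0],0,1],[[0,0,0],0,1],[[0,0,0],0,1],[[0,0,0],0,1],[[0,0,0],0,1],[[0,0,0],0,1],[[0,0,0],0,1]]'
python3 - <<'E'
from h import *
s=env.state();print(s['eef_pos'],s['tcp_rot'],s['ft_force'],s['moment'])
E
```

```text
t: 31.9
eef_pos: [503.2, -30.3, 93.8]
tcp_rot: [3.14, -0.0, 1.232]
ft_force: [-11.1, 1.6, 37.6]
opening: 0.23
grip_force: 30.0
[503.20600228 -30.25365432  93.78614834] [ 3.13958570e+00 -2.87075302e-04  1.23233110e+00] [-11.05337866   1.64948878  37.61192363] [0.21261988 2.30836894 0.0045418 ]
```

```bash
python3 -m inch '[[[0,0,-0.01],0,1],[[0,0,-0.01],0,1],[[0,0,0],0,1],[[0,0,0],0,1],[[0,0,0],0,1],[[0,0,0],0,1],[[0,0,0],0,1],[[0,0,0],0,1],[[0,0,0],0,1],[[0,0,0],0,1]]'
python3 - <<'E'
from h import *
s=env.state();print(s['eef_pos'],s['tcp_rot'],s['ft_force'],s['moment'],s['grip_force'])
S=eyes.read_camera("side");T=eyes.read_camera("top")
for p in(S,T):
  for o,z in(("cover",55),("mallet",0)):
    for r in eyes.spot_point(o,p)[:2]: print(o,round(r["score"],2),atz(p,r["centre"],z))
E
```

```text
t: 33.15
eef_pos: [503.2, -30.3, 93.8]
tcp_rot: [3.14, -0.0, 1.232]
ft_force: [-5.7, 0.8, 19.7]
opening: 0.23
grip_force: 30.0
[503.21285837 -30.27090493  93.82504412] [ 3.14032607e+00 -2.07312519e-04  1.23223302e+00] [-5.72804752  0.83294954 19.7165838 ] [ 0.04420555  1.39956885 -0.0393931 ] 30.003325045108795
cover 0.59 [506.5 -29.8  55. ]
mallet 0.88 [ 467.5 -350.7    0. ]
cover 0.42 [ 629.5 -299.3   55. ]
mallet 0.93 [ 472.8 -344.9    0. ]
mallet 0.7 [ 364.3 -479.     0. ]
```

```bash
python3 -c "
from cell import env
print(env.job_done())"
```

```text
the job is handed in; nothing more can be done
None
```

The job is handed in, but no verdict came back: by camera and force readings the dowel is home, the mallet is on the bench about 310 mm from the mould, and the cover is flush, still gripped and pressed with about 20 N (2 kg).

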